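Zero the height gauge on a bridge blank

ROBOT

A 7-joint arm with a two-finger parallel gripper is mounted at the origin on the work surface. World frame = base frame: x ahead of the robot, y to its left, z up, the work surface at z = 0. Lengths are in m, angles in rad, forces in N, time in s.
With the tool pointing down it reaches from about 0.425 to 0.925 m from the base axis. Payload 6.8 kg.
Tool frame: the origin (TCP) lies on the centre line of the jaws, within the pads' length; the fingertips stand 17 mm ahead of it and the grasp point (between the pads) lies 2 mm behind it (manip.nose_length is the distance from the TCP to the fingertips, in m); z points along the fingers, x is the direction in which the jaws open and shut, and the axes are right-handed (so a half turn about z gives the same grasp; the last joint's range is limited). The gripper opens to 85 mm and grips with 20 to 120 N. Pads are 22 mm wide; open, the fingers measure 114 mm over their backs; the gripper's body (76 mm by 85 mm) begins 54 mm behind the grasp point. The pads swing forward as they close: fully open they stand 13 mm farther back than shut.
Start: joints at [-0.108, 0.477, 0.022, 1.555, -0.011, 1.109, -0.083], TCP at [0.675, 0, 0.248] pointing down, gripper open.
Joint ranges: [-2.96, 2.96], [-0.34, 2.1], [-1.41, 1.46], [0.24, 2.44], [-1.37, 4.51], [0.17, 1.92], [-2.96, 2.96]. Speed limits (rad/s): [2.39, 2.39, 3.14, 3.14, 3.14, 3.14, 3.14].

INTERFACE

Orientations are given as a unit quaternion [x, y, z, w].
In Python, from workcell import observe, viewer, ticket, manip gives the robot as it stands.
- The arm moves only by the tool arm_command, never from a script. Its argument "deltas" is a list of rows, each a list of 5 numbers: the closure, from -1 (fully open) to 1 (shut), so that 0 is half open, then the shift along the tool's x, y, z as a fraction of full scale, then the turn about the tool's z as a fraction of full scale. In form: [[jaw, tx, ty, tz, yaw], ...]. A call has exactly 8 rows; each row is the pose to reach, as a shift and turn from the pose commanded when the call began, along the tool's axes at that moment; what a row does not reach only later rows make up. Full scale, the value 1, is 0.5 m for a shift and 0.5 rad for a turn. A row lasts 1/12 s, in which the tool goes at most 41.7 mm and 7.16 degrees, less where a joint would pass 70% of its speed; a pose out of reach is approached as far as the arm can. A call with a number of a shift or a turn outside -1 to 1 is refused whole. A call with a gripper value outside its range is refused whole. The fingers move at their own pace and stop on an object; the grip force is fixed at half the most. Time passes only in rows, so rows that repeat a pose let the fingers close, or fill a call up. It gives the time, the measured TCP pose, the force and the opening at its end, in the units of the state.
- observe(): the state, without advancing time (a new reading comes with each control period).
- viewer.grab_frame(name): name is "scene" or "side" or "wrist"; returns (picture, depth): 480x640x3 uint8, red, green, blue; 480x640 float32, m along the optical axis (not along the pixel's ray), 0 where there is no reading.
- viewer.camera_model(name): a dict with "vertical_fov" (degrees; the focal length in pixels is half the picture's height over the tangent of half this angle, whatever the lens; pixels are square), "cx", "cy" (the principal point, pixels), "k1" (the pictures are not rectified: a ray, as slopes to the right and down, at radius r is drawn at 1 + k1 r^2 times it, then the intrinsics apply), "R" (3x3) and "t" (3): a world point X has camera coordinates R X + t. Camera axes: x right, y down, z forward; pixel columns grow to the right and rows downward; lengths in m; the calibration is good to about 2 mm. A picture is of the moment at which its call begins: read the wrist's pose just before it. camera_model takes no time and is no camera call; for the wrist camera it gives the pose at the moment of the call.
- ticket.hand_in(): hands the job in, once; it reports no verdict.
The state is a dict: "t": time; "q": joint angles; "qd": joint speeds; "joint_efforts": joint torques, N m; "position": TCP position; "ee_rot": TCP orientation; "ft_force": force on the tool from outside, world axes, zero at the start; "ft_torque": the same for the moment, N m; "grip_width": opening from 0.0 (shut) to 1.0 (fully open).
Only numpy, scipy, OpenCV 4.12 (cv2) and the standard library are available. Lean on these libraries where they do the work, as an engineer would, in place of code of your own. Each camera call takes 0.05 s, during which the arm holds its last target. There are 200 camera calls.

TASK

On the instrument maker's bench, push the height gauge's foot down until it rests on the wooden blank beneath it and leave it there. Then take the stylus out of its stand, reach it through the round hole in the readout console and hold the recessed zero button down. Finish while still gripping the stylus and holding the button down, with the foot still on the blank, and leave both blanks, the bowl and the brush where they are.

Things in the scene. Friction and masses are not known exactly. Their poses are not given: they have to be found in the camera images.
- gauge: Height gauge fixed to the bench: a post with an arm 34 mm wide (underside 105 mm, top 130 mm above the bench) overhanging a vertical sliding foot rod. Origin on the bench surface exactly under the rod's axis; z up; the post (130 mm high, 78 mm from the rod axis, on a 60 x 90 x 20 mm base) stands on the +x side, so the -x side is open. There is no base under the foot: the blank lies on the bench.
- foot (a joint): Sliding foot of the gauge; value = height of the foot's underside above the bench, 0 to 0.070 m; starts raised at 0.052 to 0.066. A light spring (about 1 N) and its weight bias it downwards, but slide friction (about 4 N) holds it wherever it is left. About 3 N on the knob moves it down. When lowered it stops on the blank under it (value 0.022 or 0.034) and stays.
- foot_knob (a point): Centre of the flat top of the black round knob (30 mm across, 12 mm thick) on the upper end of the foot rod, always 130 mm above the foot's underside; nothing stands above it. Push it straight down from above.
- blank_low: Loose wooden block 30 x 64 x 22 mm high (x, y, z), origin at the centre of its underside, lying on the bench. Either this one or blank_tall lies under the gauge foot (rod axis within 8 mm of its centre, measured along the bench); the other is a spare, to be left alone.
- blank_tall: Loose wooden block 30 x 64 x 34 mm high, otherwise as blank_low.
- console: Grey readout box fixed to the bench, 110 x 90 x 52 mm high (x, y, z), origin at the centre of its underside. Flat top with a dark green display on its -x half and one round hole on its +x half, 25 mm along +x from the centre.
- aperture (a point): Centre of the mouth of the console's round hole, in the top face 52 mm above the bench; a straight vertical bore, 16 mm across. The button fills the bore 18 mm below the mouth.
- zero_button (a joint): Recessed sprung button, value 0 = up, 0.006 m = fully down (hard stop, its face then 24 mm below the mouth). It springs back when let go; starts to move at about 1 N, fully down at about 4 N.
- button_face (a point): Centre of the upper face of the button (15 mm across); moves with it, 34 mm above the bench when up.
- stand: Dark wooden block 60 x 60 x 46 mm high fixed to the bench, origin at the centre of its underside, with a vertical 9 mm hole through its centre in which the stylus stands upright.
- stylus: Loose stylus, 40 g, 122 mm long: a steel pin 6 mm across and 42 mm long below, a square wooden handle 14 x 14 x 80 mm above it. Origin at the tip of the pin, z up along the stylus towards the handle, x and y square to the handle's faces. In the stand the pin is in the hole, the handle's lower end rests on the stand's top (46 mm above the bench) and the handle reaches to 126 mm above the bench.
- stylus_tip (a point): The tip (free end) of the stylus's pin, same point as the stylus's origin.
- bowl: Small loose terracotta bowl, 90 mm across and 45 mm high, origin at the centre of its underside. Leave alone.
- brush: Loose scrubbing brush lying bristles down, 54 x 140 x 38 mm high, origin at the centre of its underside. Leave alone.
Things that resemble listed ones, but are neither listed nor needed, are in the scene too. Of the things that look like the stylus, the smallest one is meant.

How it is judged:
On the way:
1. the gauge foot has been lowered onto the blank (((contact force between gauge and blank_low above 0.1 N and value of joint foot below 0.024 m) or (contact force between gauge and blank_tall above 0.1 N and value of joint foot below 0.036 m))), for 0.2 s.
At the end, for the whole second after the job is handed in: The gauge foot rests on the blank under it (contact over 0.1 N, its height within 2 mm of the blank's), the stylus, gripped in the fingers (over 2 N), has its tip on the button's face (within 9 mm of its centre) and holds the button down more than 4 of its 6 mm, throughout the last second (((contact force between gauge and blank_low above 0.1 N and value of joint foot below 0.024 m) or (contact force between gauge and blank_tall above 0.1 N and value of joint foot below 0.036 m)) and value of joint zero_button above 0.004 m and distance between stylus_tip and button_face below 0.009 m and contact force between the fingers and stylus above 2 N); the arm keeps its last pose, push and grip.
It fails at once if the zero button was pressed before the foot rested on the blank (value of joint zero_button above 0.003 m and not ((contact force between gauge and blank_low above 0.1 N and value of joint foot below 0.024 m) or (contact force between gauge and blank_tall above 0.1 N and value of joint foot below 0.036 m))).
It fails at once if a blank was shoved (over 15 mm) (distance of any of blank_low, blank_tall from where it was at the start of the episode above 0.015 m).
It fails at once if the bowl or brush was disturbed (over 20 mm) (distance of any of bowl, brush from where it was at the start of the episode above 0.02 m).
It also fails if it takes over 53 s, if anything falls off the work surface, if the arm or the gripper's body presses on something with over 40 N, if the wrist force passes 120 N, or if a joint passes its speed limit or range.

## Working session

There is one attempt and no reset: what is moved stays moved. The work goes in short steps, Python scripts to look and compute and a tool call to move; the robot and the scene stay as the last step left them, time stands still between calls to the robot, and variables do not carry over. Pictures are saved under pics/ and viewed, about 8 in all and at most 12, crops included, and the job is handed in when it is done.

Besides the shell and the picture viewer there is one more tool, called after "Emit:" as name(argument=value, ...) on one line, values as JSON. arm_command: Moves the arm, as the interface text tells. Its arguments: {"type":"object","properties":{"deltas":{"type":"array","items":{"type":"array","items":{"type":"number","minimum":-1,"maximum":1}}}},"required":["deltas"]}

```bash
ls; mkdir -p pics; cat > h.py <<'E'
import numpy as np, cv2
from workcell import observe, viewer, ticket, manip
from scipy.spatial.transform import Rotation as Rn
def grab(n):
    m=viewer.camera_model(n); p,d=viewer.grab_frame(n); return m,p,d
def cloud(m,d):
    h,w=d.shape; f=h/2/np.tan(np.radians(m['vertical_fov'])/2)
    K=np.array([[f,0,m['cx']],[0,f,m['cy']],[0,0,1.]])
    u,v=np.meshgrid(np.arange(w),np.arange(h))
    pts=np.stack([u,v],-1).reshape(-1,1,2).astype(np.float64)
    s=cv2.undistortPoints(pts,K,np.array([m['k1'],0,0,0.])).reshape(h,w,2)
    c=np.dstack([s*d[...,None],d])
    X=(c-np.array(m['t']))@np.array(m['R'])
    X[d==0]=np.nan
    return X
def st():
    s=observe(); print('t',round(s['t'],2),'p',np.round(s['position'],4),'yaw',np.round(Rn.from_quat(s['ee_rot']).as_matrix()[:,0],3),'z',np.round(Rn.from_quat(s['ee_rot']).as_matrix()[:,2],3),'F',np.round(s['ft_force'],1),'g',round(s['grip_width'],3)); return s
E
python3 - <<'E'
from h import *
st()
for n in ['scene','side']:
    m,p,d=grab(n); cv2.imwrite(f'pics/{n}0.png',p[...,::-1]); np.savez(f'{n}0.npz',X=cloud(m,d),p=p)
E
```

```text
pics
t 0.0 p [ 0.6744 -0.      0.2473] yaw [ 1.    -0.    -0.002] z [-0.002 -0.    -1.   ] F [ 0.4 -0.2 -0.6] g 1.003
```

View pics/scene0.png

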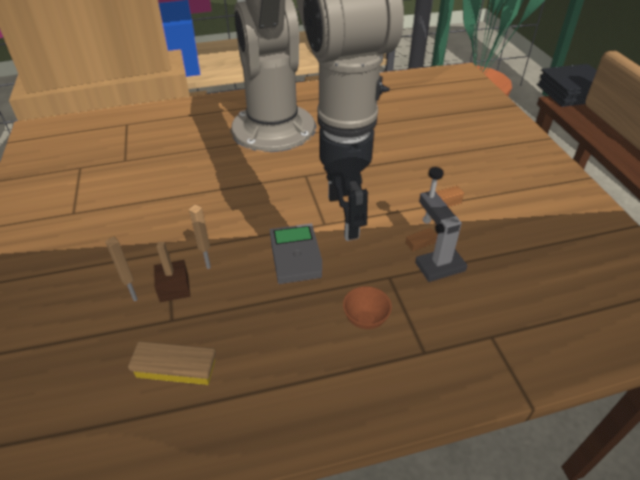

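View pics/side0.png

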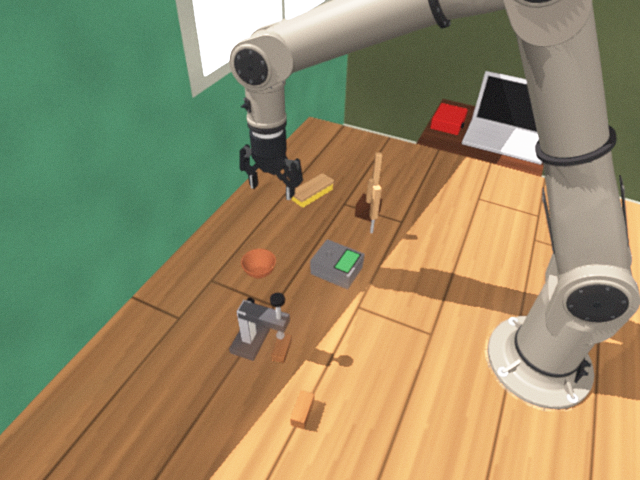

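The scene view shows the gauge at (440,235) with its knob at (436,173), the console at (296,255), the stand and stylus at (168,270), two larger look-alikes at (122,268) and (203,237), the bowl at (367,306) and the brush at (172,363). The side view shows the knob at (277,299), the blank under the foot at (282,348), the spare at (302,408) and the console display at (347,261).

```bash
python3 - <<'E'
from h import *
L={k:np.load(k+'0.npz') for k in ['scene','side']}
def show(k,pts):
    for n,(u,v) in pts.items():
        print(k,n,np.round(L[k]['X'][v,u],3))
show('scene',dict(knob=(436,172),arm=(441,212),base=(445,268),console=(296,255),stand=(170,282),handle=(166,258),handletop=(164,244),big1=(118,255),big2=(200,222),big2top=(196,208),bowl=(367,322),brush=(172,352),table=(250,330)))
show('side',dict(knob=(277,299),blank=(282,349),spare=(302,402),disp=(347,261),cons=(325,258),arm=(258,312),bigA=(377,165),bigB=(376,200),stand=(361,208)))
# merged height clusters
X=np.concatenate([L[k]['X'].reshape(-1,3) for k in L]); C=np.concatenate([L[k]['p'].reshape(-1,3) for k in L])
ok=(X[:,0]>.4)&(X[:,0]<1.1)&(abs(X[:,1])<.6)&(X[:,2]>.01)&(X[:,2]<.24)
X=X[ok]
img=np.zeros((350*1,600),np.float32)
r=((X[:,0]-.4)*500).astype(int);c=((X[:,1]+.6)*500).astype(int)
np.maximum.at(img,(r,c),X[:,2])
big=cv2.resize(cv2.applyColorMap((img/.24*255).astype(np.uint8),cv2.COLORMAP_JET),(800,467),interpolation=cv2.INTER_NEAREST)
cv2.imwrite('pics/map.png',big)
for lo,hi in [(.048,.056),(.042,.049),(.12,.135),(.17,.2)]:
    s=X[(X[:,2]>lo)&(X[:,2]<hi)]
    b=np.zeros((350,600),np.uint8); b[((s[:,0]-.4)*500).astype(int),((s[:,1]+.6)*500).astype(int)]=255
    b=cv2.dilate(b,np.ones((5,5)))
    n,l,stt,ce=cv2.connectedComponentsWithStats(b)
    lab=l[((s[:,0]-.4)*500).astype(int),((s[:,1]+.6)*500).astype(int)]
    for i in range(1,n):
        q=s[lab==i]
        if len(q)>8:
            rr=cv2.minAreaRect(q[:,:2].astype(np.float32)); print(lo,len(q),np.round(q.mean(0),3),'rect',np.round(rr[0],3),np.round(rr[1],3),round(rr[2]))
E
```

```text
scene knob [0.54  0.227 0.193]
scene arm [0.585 0.228 0.129]
scene base [0.635 0.235 0.019]
scene console [ 0.541 -0.052  0.038]
scene stand [ 0.559 -0.301  0.047]
scene handle [ 0.542 -0.298  0.095]
scene handletop [ 0.534 -0.295  0.124]
scene big1 [ 0.552 -0.375  0.133]
scene big2 [ 0.505 -0.225  0.135]
scene big2top [ 0.495 -0.227  0.162]
scene bowl [0.71  0.045 0.001]
scene brush [ 0.71  -0.308  0.036]
scene table [ 0.671 -0.17  -0.001]
side knob [0.534 0.233 0.193]
side blank [0.53  0.236 0.023]
side spare [0.431 0.332 0.035]
side disp [ 0.496 -0.048  0.05 ]
side cons [ 0.551 -0.034  0.049]
side arm [0.579 0.239 0.133]
side bigA [ 0.541 -0.368  0.13 ]
side bigB [ 0.489 -0.22   0.126]
side stand [ 0.545 -0.27   0.04 ]
0.048 2861 [ 0.525 -0.049  0.052] rect [ 0.524 -0.049] [0.095 0.116] 86
0.048 9 [ 0.494 -0.226  0.05 ] rect [ 0.495 -0.225] [0.008 0.01 ] 69
0.048 73 [ 0.542 -0.303  0.05 ] rect [ 0.542 -0.301] [0.048 0.056] 13
0.048 94 [0.616 0.237 0.052] rect [0.614 0.236] [0.027 0.039] 3
0.042 350 [ 0.54  -0.044  0.046] rect [ 0.525 -0.049] [0.097 0.116] 87
0.042 12 [ 0.495 -0.229  0.046] rect [ 0.493 -0.229] [0.007 0.012] 51
0.042 770 [ 0.539 -0.3    0.046] rect [ 0.534 -0.3  ] [0.065 0.065] 1
0.042 11 [ 0.546 -0.379  0.045] rect [ 0.545 -0.379] [0.01  0.005] 63
0.042 76 [0.617 0.235 0.045] rect [0.613 0.237] [0.025 0.039] 6
0.042 433 [0.701 0.045 0.044] rect [0.702 0.046] [0.089 0.093] 39
0.12 115 [ 0.498 -0.227  0.127] rect [ 0.494 -0.227] [0.02  0.025] 48
0.12 1538 [0.577 0.232 0.129] rect [0.572 0.228] [0.111 0.05 ] 3
0.12 79 [ 0.535 -0.301  0.124] rect [ 0.535 -0.3  ] [0.018 0.018] 74
0.12 98 [ 0.549 -0.375  0.128] rect [ 0.544 -0.376] [0.02  0.025] 36
0.17 372 [0.537 0.23  0.191] rect [0.535 0.229] [0.03  0.035] 35
```

Emit:
arm_command(deltas=[[1,-0.035,-0.06,0,0],[1,-0.075,-0.125,0,0],[1,-0.115,-0.19,0,0],[1,-0.155,-0.255,0,0],[1,-0.195,-0.32,0,0],[1,-0.235,-0.39,0,0],[1,-0.278,-0.46,0,0],[1,-0.278,-0.46,0,0]])

```text
t: 0.77
position: [0.5303, 0.2395, 0.2481]
ee_rot: [1.0, 0.006, -0.002, -0.002]
ft_force: [-0.6, 0.9, -0.2]
grip_width: -0.001
```

```bash
python3 - <<'E'
from h import *
st()
m,p,d=grab('wrist'); cv2.imwrite('pics/w1.png',p[...,::-1])
X=cloud(m,d); q=X[(X[...,2]>.18)&(X[...,2]<.2)]; 
if len(q): print(len(q),cv2.minAreaRect(q[:,:2].astype(np.float32)),q.mean(0))
st()
E
```

```text
t 0.77 p [0.5303 0.2395 0.2481] yaw [ 1.     0.013 -0.003] z [-0.003  0.004 -1.   ] F [-0.6  0.9 -0.2] g -0.001
1882 ((0.5375427603721619, 0.23227645456790924), (0.020282389596104622, 0.02923637256026268), 75.35781860351562) [0.53733017 0.23369202 0.19191899]
t 0.82 p [0.5328 0.2354 0.2481] yaw [ 1.     0.009 -0.002] z [-0.002  0.002 -1.   ] F [ 0.9 -0.3  0.5] g -0.001
```

View pics/w1.png

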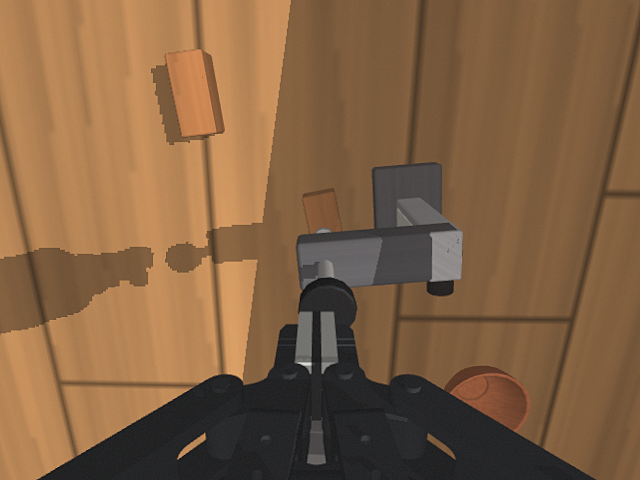

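The wrist view shows the closed fingertips at (316,335) beside and above the knob at (328,300), with the low blank under the foot at (322,210) and the spare at (193,92). Knob measured at (0.537, 0.232), height 0.192, which agrees with the first estimate.

Emit:
arm_command(deltas=[[1,0.002,0,0.03,0],[1,0.003,0,0.06,0],[1,0.003,0,0.075,0],[1,0.003,0,0.095,0],[1,0.003,0,0.115,0],[1,0.003,0,0.135,0],[1,0.003,0,0.15,0],[1,0.003,0,0.154,0]])

```text
t: 1.48
position: [0.5376, 0.2293, 0.17]
ee_rot: [1.0, -0.0, -0.0, 0.0]
ft_force: [-0.5, -1.9, 2.9]
grip_width: 0.002
```

Emit:
arm_command(deltas=[[1,0,0,0.003,0],[1,0,0,0.005,0],[1,0,0,0.006,0],[1,0,0,0.007,0],[1,0,0,0.008,0],[1,0,0,0.008,0],[1,0,0,0.008,0],[1,0,0,0.008,0]])

```text
t: 2.15
position: [0.5378, 0.2298, 0.169]
ee_rot: [1.0, -0.0, 0.0, -0.0]
ft_force: [-4.9, -4.2, 13.4]
grip_width: 0.0
```

Emit:
arm_command(deltas=[[1,0,0,-0.06,0],[1,0,0,-0.13,0],[1,0,0,-0.2,0],[1,0,0.06,-0.26,0],[1,0,0.13,-0.28,0],[0.5,0,0.21,-0.28,0],[0,0,0.29,-0.28,0],[-1,0,0.37,-0.28,0]])

```text
t: 2.82
position: [0.5376, 0.0441, 0.3082]
ee_rot: [1.0, 0.001, 0.001, -0.001]
ft_force: [0.2, -0.3, -0.2]
grip_width: 0.417
```

Emit:
arm_command(deltas=[[-1,0.02,0.08,0,0],[-1,0.03,0.16,0,0],[-1,0.03,0.24,0,0],[-1,0.03,0.32,0,0],[-1,0.03,0.34,0,0],[-1,0.03,0.34,0,0],[-1,0.03,0.34,0,0],[-1,0.03,0.34,0,0]])

```text
t: 3.48
position: [0.553, -0.1229, 0.3073]
ee_rot: [1.0, 0.001, 0.0, -0.001]
ft_force: [1.6, -0.1, 0.8]
grip_width: 1.001
```

```bash
python3 - <<'E'
from h import *
st()
m,p,d=grab('wrist'); cv2.imwrite('pics/w2.png',p[...,::-1]); np.savez('w2.npz',X=cloud(m,d),p=p)
m,p,d=grab('side'); X=cloud(m,d); q=X[(X[...,2]>.14)&(X[...,2]<.17)&(abs(X[...,0]-.537)<.03)&(abs(X[...,1]-.23)<.03)]
print('knob',len(q),np.round(q.mean(0),3),q[:,2].max())
E
```

```text
t 3.48 p [ 0.553  -0.1229  0.3073] yaw [1.    0.002 0.001] z [ 0.001  0.001 -1.   ] F [ 1.6 -0.1  0.8] g 1.001
knob 171 [0.533 0.233 0.151] 0.15550662009321017
```

View pics/w2.png

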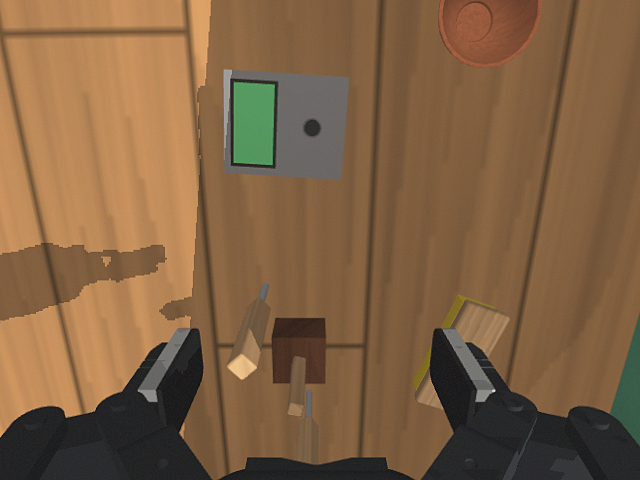

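Console hole at (312,127), display at (254,123), stand at (299,350), and the small stylus handle's top at (295,408). The look-alike tops are at (242,367) and (308,450). The knob is now 0.151–0.155 m high, so the foot is at about 0.022 on the low blank.

```bash
cat > ana.py <<'E'
from h import *
def hole(X,p):
    # plane intersection from neighbours: fit map pixel->xy on console top
    top=(abs(X[...,2]-.052)<.004)
    g=p.astype(int).sum(2)
    v,u=np.where(top&(X[...,1]>-.12)&(X[...,1]<.01)&(X[...,0]<.6)&(X[...,0]>.45))
    return v,u
E
python3 - <<'E'
from h import *
L=np.load('w2.npz'); X,p=L['X'],L['p']
sel=(abs(X[...,2]-.052)<.004)&(abs(X[...,1]+.049)<.07)&(abs(X[...,0]-.525)<.08)
r=cv2.minAreaRect(X[sel][:,:2].astype(np.float32)); print('console',r, X[sel][:,2].mean())
# hole centroid
w=p[105:150,290:335].astype(int).sum(2); vv,uu=np.where(w<180); u0,v0=uu.mean()+290,vv.mean()+105; print('hole px',u0,v0,len(uu))
v,u=np.where(sel); H,_=cv2.findHomography(np.c_[u,v].astype(np.float32),X[sel][:,:2].astype(np.float32),cv2.RANSAC,.002)
print('hole',cv2.perspectiveTransform(np.array([[[u0,v0]]]),H))
# stylus
for n,Y in [('w2',X)]+[(k,np.load(k+'0.npz')['X']) for k in ('scene','side')]:
    q=Y[(abs(Y[...,0]-.535)<.025)&(abs(Y[...,1]+.3)<.025)&(Y[...,2]>.06)&(Y[...,2]<.135)]
    if len(q)<10: print(n,len(q)); continue
    t=q[q[:,2]>.122]; print(n,len(q),'mean',np.round(q.mean(0),4),'top',len(t),np.round(t.mean(0),4),np.round(t.min(0),4),np.round(t.max(0),4), cv2.minAreaRect(t[:,:2].astype(np.float32)) if len(t)>4 else '')
    for zl in (.06,.075,.09,.105):
        s=q[(q[:,2]>zl)&(q[:,2]<zl+.015)]
        if len(s)>8:
            rr=cv2.minAreaRect(s[:,:2].astype(np.float32)); print('  ',zl,len(s),np.round(rr[0],4),np.round(rr[1],4),round(rr[2],1))
s=X[(abs(X[...,2]-.046)<.003)&(abs(X[...,0]-.535)<.04)&(abs(X[...,1]+.3)<.04)]
print('stand',len(s),cv2.minAreaRect(s[:,:2].astype(np.float32)))
E
```

```text
console ((0.5243918299674988, -0.051997315138578415), (0.09061963111162186, 0.11007189005613327), 86.98396301269531) 0.05175338532887031
hole px 311.8385416666667 127.49479166666667 192
hole [[[ 0.54969557 -0.05292965]]]
w2 788 mean [ 0.5354 -0.2982  0.1014] top 200 [ 0.5351 -0.3019  0.1249] [ 0.5279 -0.3108  0.122 ] [ 0.5429 -0.2951  0.1272] ((0.5350704193115234, -0.302473783493042), (0.014847831800580025, 0.01394639816135168), 74.93968200683594)
   0.06 120 [ 0.5336 -0.2981] [0.0174 0.0083] 24.1
   0.075 131 [ 0.5339 -0.2981] [0.0168 0.0092] 17.3
   0.09 145 [ 0.5329 -0.2985] [0.0177 0.009 ] 26.6
   0.105 165 [ 0.5332 -0.2985] [0.0177 0.0096] 24.1
scene 275 mean [ 0.5389 -0.3017  0.0974] top 50 [ 0.5358 -0.3023  0.1247] [ 0.5258 -0.31    0.1221] [ 0.5436 -0.295   0.1286] ((0.5353943109512329, -0.30234500765800476), (0.013425061479210854, 0.015574084594845772), 65.28539276123047)
   0.06 51 [ 0.5394 -0.3008] [0.0093 0.0174] 21.7
   0.075 57 [ 0.5389 -0.3002] [0.0112 0.0179] 29.5
   0.09 53 [ 0.5393 -0.3004] [0.01   0.0179] 24.7
   0.105 57 [ 0.5397 -0.3011] [0.0097 0.0171] 21.7
side 116 mean [ 0.5318 -0.2956  0.0974] top 17 [ 0.5321 -0.2981  0.1256] [ 0.5256 -0.3041  0.1232] [ 0.5375 -0.2912  0.1284] ((0.5320649743080139, -0.29743674397468567), (0.012637348845601082, 0.01185548398643732), 85.08439636230469)
   0.06 23 [ 0.5331 -0.2952] [0.0074 0.0139] 85.3
   0.075 22 [ 0.5325 -0.2936] [0.015  0.0128] 11.1
   0.09 21 [ 0.5322 -0.2934] [0.0133 0.0086] 2.9
   0.105 28 [ 0.53   -0.2966] [0.0195 0.0118] 34.8
stand 2098 ((0.5348935127258301, -0.30281177163124084), (0.061756908893585205, 0.05967695638537407), 88.97706604003906)
```

```bash
python3 - <<'E'
from h import *
L=np.load('w2.npz'); X,p=L['X'],L['p']
c=p[370:440,255:345,::-1]; cv2.imwrite('pics/c2.png',cv2.resize(c,(720,560),interpolation=cv2.INTER_CUBIC))
q=X[(abs(X[...,0]-.535)<.02)&(abs(X[...,1]+.302)<.02)&(X[...,2]>.055)&(X[...,2]<.118)]
b=np.round(np.polyfit(q[:,0],q[:,1],1),3); print(len(q),b)
h,xe,ye=np.histogram2d(q[:,0],q[:,1],bins=[np.arange(.52,.55,.001),np.arange(-.315,-.285,.001)])
print('cols y',np.round(ye[::3],3))
for i,r in enumerate(h.astype(int)):
    if r.sum(): print(round(xe[i],3),r)
E
```

```text
561 [ 0.024 -0.31 ]
cols y [-0.315 -0.312 -0.309 -0.306 -0.303 -0.3   -0.297 -0.294 -0.291 -0.288
 -0.285]
0.527 [0 0 0 0 0 0 0 0 3 5 2 7 3 0 0 0 0 0 0 0 0 0 0 0 0 0 0 0 0 0]
0.528 [0 0 0 0 0 0 0 0 0 0 0 0 4 4 6 6 4 0 0 0 0 0 0 0 0 0 0 0 0 0]
0.529 [ 0  0  0  0  0  0  0  0  0  0  0  0  0  0  0  0  0  7 15  6  0  0  0  0
  0  0  0  0  0  0]
0.53 [ 0  0  0  0  0  0  0  0  0  0  0  0  0  0  0  0  0  0  5 25  5  0  0  0
  0  0  0  0  0  0]
0.531 [ 0  0  0  0  0  0  0  0  0  0  0  0  0  0  0  0  0  1  4 21 13  0  0  0
  0  0  0  0  0  0]
0.532 [ 0  0  0  0  0  0  0  0  0  0  0  0  0  0  0  0  0  0  8 21 11  0  0  0
  0  0  0  0  0  0]
0.533 [ 0  0  0  0  0  0  0  0  0  0  0  0  0  0  0  0  0  2 11 20  2  0  0  0
  0  0  0  0  0  0]
0.534 [ 0  0  0  0  0  0  0  0  0  0  0  0  0  0  0  0  0  3 12 20  4  0  0  0
  0  0  0  0  0  0]
0.535 [ 0  0  0  0  0  0  0  0  0  0  0  0  0  0  0  0  0  0 16 18  1  0  0  0
  0  0  0  0  0  0]
0.536 [ 0  0  0  0  0  0  0  0  0  0  0  0  0  0  0  0  0  2 30  6  0  0  0  0
  0  0  0  0  0  0]
0.537 [ 0  0  0  0  0  0  0  0  0  0  0  0  0  0  0  0  0 14 21  3  0  0  0  0
  0  0  0  0  0  0]
0.538 [ 0  0  0  0  0  0  0  0  0  0  0  0  0  0  0  0  0 13 19  4  0  0  0  0
  0  0  0  0  0  0]
0.539 [ 0  0  0  0  0  0  0  0  0  0  0  0  0  0  0  0  2 18 16  3  0  0  0  0
  0  0  0  0  0  0]
0.54 [ 0  0  0  0  0  0  0  0  0  0  0  0  0  0  0  0  2 30  6  0  0  0  0  0
  0  0  0  0  0  0]
0.541 [ 0  0  0  0  0  0  0  0  0  0  0  0  0  0  0  0 10 24  2  0  0  0  0  0
  0  0  0  0  0  0]
0.542 [ 0  0  0  0  0  0  0  0  0  0  0  0  0  0  1  6 19 12  2  0  0  0  0  0
  0  0  0  0  0  0]
0.543 [0 0 0 0 0 0 0 0 0 0 0 0 0 0 0 1 0 0 0 0 0 0 0 0 0 0 0 0 0 0]
```

View pics/c2.png

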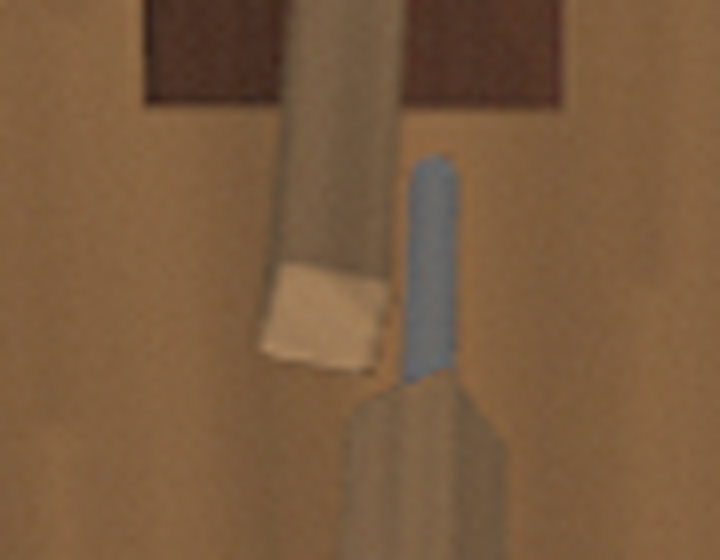

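The crop shows the handle's top turned about 12° clockwise (world −12°), which matches the face slopes. The stylus axis is at (0.535, −0.302).

Emit:
arm_command(deltas=[[-1,-0.01,0.07,0,0.1],[-1,-0.02,0.15,0.0,0.2],[-1,-0.03,0.23,0.0,0.3],[-1,-0.036,0.3,0.05,0.42],[-1,-0.036,0.359,0.12,0.42],[-1,-0.036,0.359,0.2,0.42],[-1,-0.036,0.359,0.28,0.42],[-1,-0.036,0.359,0.28,0.42]])

```text
t: 4.25
position: [0.5305, -0.3011, 0.1595]
ee_rot: [0.995, -0.104, -0.006, -0.002]
ft_force: [-1.6, 1.9, -1.1]
grip_width: 1.003
```

```bash
python3 - <<'E'
from h import *
st()
m,p,d=grab('wrist'); cv2.imwrite('pics/w3.png',p[...,::-1]); X=cloud(m,d)
q=X[(abs(X[...,2]-.126)<.004)&(abs(X[...,0]-.535)<.02)&(abs(X[...,1]+.302)<.02)]
print(len(q)); 
if len(q)>5: print(cv2.minAreaRect(q[:,:2].astype(np.float32)))
st()
E
```

```text
t 4.25 p [ 0.5305 -0.3011  0.1595] yaw [ 0.978 -0.207 -0.013] z [-0.012  0.006 -1.   ] F [-1.6  1.9 -1.1] g 1.003
924
((0.5345775485038757, -0.3034312129020691), (0.014776797965168953, 0.013806840404868126), 77.9605941772461)
t 4.3 p [ 0.5324 -0.3016  0.1633] yaw [ 0.978 -0.207 -0.009] z [-0.008  0.004 -1.   ] F [0.5 0.3 0.4] g 0.999
```

View pics/w3.png

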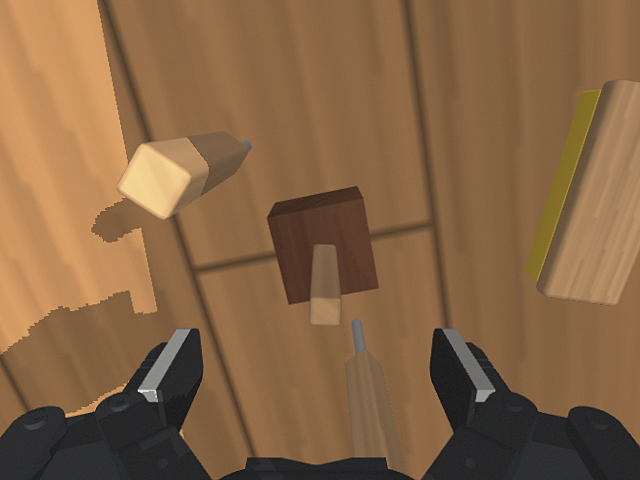

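Handle at (326,290) is aligned with the jaws and centred between the pads (190 and 440). The yaw of −12° is confirmed. Descending to grasp.

Emit:
arm_command(deltas=[[-1,0,0.002,0.04,0],[-1,0,0.002,0.09,0],[-1,0,0.002,0.13,0],[-1,0,0.002,0.143,0],[-1,0,0.002,0.143,0],[0,0,0.002,0.143,0],[1,0,0.002,0.143,0],[1,0,0.002,0.143,0]])

```text
t: 4.97
position: [0.5355, -0.3059, 0.0978]
ee_rot: [0.995, -0.105, 0.002, 0.0]
ft_force: [-0.2, -0.9, -0.7]
grip_width: 0.598
```

Emit:
arm_command(deltas=[[1,0,0,0,0],[1,0,0,0,0],[1,0,0,0,0],[1,0,0,0,0],[1,0,0,0,0],[1,0,0,0,0],[1,0,0,0,0],[1,0,0,0,0]])

```text
t: 5.63
position: [0.5345, -0.3056, 0.0962]
ee_rot: [0.994, -0.105, 0.0, 0.0]
ft_force: [-0.5, 0.1, 5.8]
grip_width: 0.155
```

Emit:
arm_command(deltas=[[1,0,0,-0.03,0],[1,0,0,-0.07,0],[1,0,0,-0.12,0],[1,0,0,-0.17,0],[1,0,0,-0.22,0],[1,0,0,-0.26,0],[1,0,0,-0.26,0],[1,0,0,-0.26,0]])

```text
t: 6.3
position: [0.5347, -0.3056, 0.2265]
ee_rot: [0.994, -0.105, 0.001, 0.0]
ft_force: [-0.4, 0.2, -1.4]
grip_width: 0.154
```

```bash
python3 - <<'E'
from h import *
s=st(); m,p,d=grab('wrist'); cv2.imwrite('pics/w4.png',p[...,::-1])
s=st(); R=Rn.from_quat(s['ee_rot']).as_matrix()
T=s['position']
print('hole in tool axes from TCP', np.round(R.T@(np.array([.5497,-.0529,.052])-T)/.5,4), 'yaw tool',np.degrees(np.arctan2(R[1,0],R[0,0])))
E
```

```text
t 6.3 p [ 0.5347 -0.3056  0.2265] yaw [ 0.978 -0.208  0.002] z [ 0.002 -0.001 -1.   ] F [-0.4  0.2 -1.4] g 0.154
t 6.35 p [ 0.534  -0.3052  0.2253] yaw [ 0.978 -0.208 -0.001] z [-0.  0. -1.] F [-0.2  0.9 -1.1] g 0.158
hole in tool axes from TCP [-0.0743 -0.5001  0.3467] yaw tool -12.029129432431048
```

View pics/w4.png

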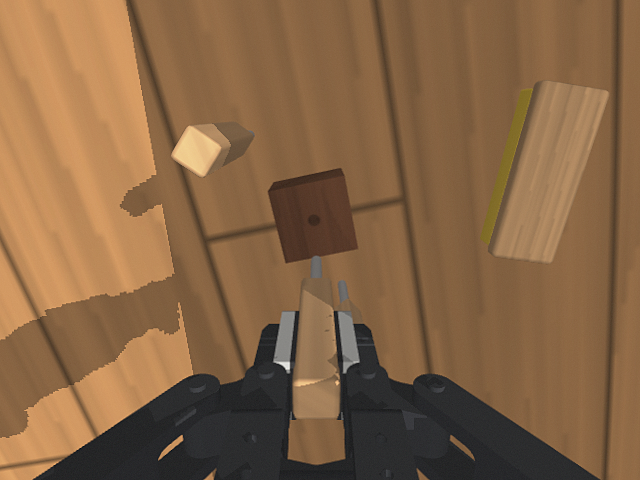

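The stylus is held upright with its tip at (316,257), clear of the stand hole at (314,220). Carrying it to a hover over the console hole.

Emit:
arm_command(deltas=[[1,-0.008,-0.05,0,0],[1,-0.018,-0.12,0,0],[1,-0.029,-0.195,0,0],[1,-0.04,-0.27,0,0],[1,-0.051,-0.345,0,0],[1,-0.062,-0.42,0,0],[1,-0.07,-0.475,0,0],[1,-0.073,-0.496,0,0]])

```text
t: 7.02
position: [0.5495, -0.0494, 0.224]
ee_rot: [0.995, -0.101, -0.002, -0.001]
ft_force: [-0.3, 1.3, -0.6]
grip_width: 0.152
```

Emit:
arm_command(deltas=[[1,0,0,0.03,0],[1,0,0,0.06,0],[1,0,0,0.09,0],[1,0,0,0.12,0],[1,0,0,0.12,0],[1,0,0,0.12,0],[1,0,0,0.12,0],[1,0,0,0.12,0]])

```text
t: 7.68
position: [0.5508, -0.0556, 0.1665]
ee_rot: [0.994, -0.105, 0.001, -0.0]
ft_force: [-0.5, -0.1, -0.2]
grip_width: 0.158
```

```bash
python3 - <<'E'
from h import *
s=st(); m,p,d=grab('wrist'); X=cloud(m,d); np.savez('w5.npz',X=X,p=p)
cv2.imwrite('pics/w5.png',cv2.resize(p[150:390,160:480,::-1],(800,600)))
R=Rn.from_quat(s['ee_rot']).as_matrix()
# pin depth points
q=X[(X[...,2]>.072)&(X[...,2]<.112)&(np.hypot(X[...,0]-s['position'][0],X[...,1]-s['position'][1])<.012)]
print('pin',len(q))
for z in (.072,.08,.09,.1):
    e=q[(q[:,2]>z)&(q[:,2]<z+.01)]
    if len(e): print(z,len(e),np.round(e.mean(0),4))
sel=(abs(X[...,2]-.052)<.004)&(abs(X[...,1]+.049)<.07)&(abs(X[...,0]-.525)<.08)
print('top',sel.sum(),cv2.minAreaRect(X[sel][:,:2].astype(np.float32)))
h=(X[...,2]<.044)&(np.hypot(X[...,0]-.55,X[...,1]+.053)<.015); print('holepts',h.sum(),X[h].mean(0) if h.any() else '')
E
```

```text
t 7.68 p [ 0.5508 -0.0556  0.1665] yaw [ 0.978 -0.209  0.001] z [ 0.001 -0.    -1.   ] F [-0.5 -0.1 -0.2] g 0.158
pin 228
0.072 47 [ 0.5524 -0.0522  0.0783]
0.08 68 [ 0.5525 -0.052   0.0853]
0.09 74 [ 0.5524 -0.052   0.0952]
0.1 51 [ 0.5526 -0.0517  0.1033]
top 21782 ((0.5244736671447754, -0.05230657011270523), (0.09096160531044006, 0.11051279306411743), 86.74358367919922)
holepts 381 [ 0.54891101 -0.05721675  0.03520458]
```

View pics/w5.png

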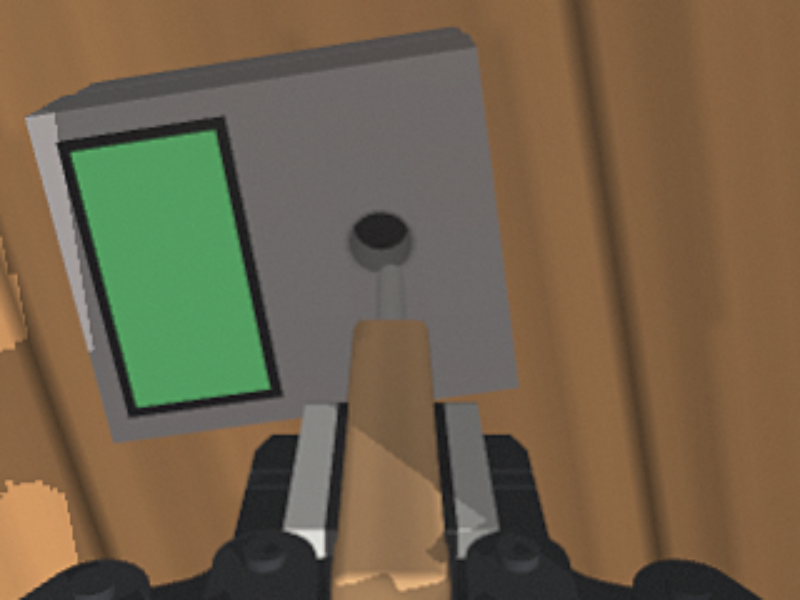

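Pin at (391,290) and hole mouth at (381,240) in the crop: the pin is about 2.5 mm too far right (+x), and both measurements agree. Correcting that while entering the bore.

Emit:
arm_command(deltas=[[1,-0.003,-0.001,0,0],[1,-0.005,-0.001,0,0],[1,-0.005,-0.001,0.01,0],[1,-0.005,-0.001,0.025,0],[1,-0.005,-0.001,0.04,0],[1,-0.005,-0.001,0.055,0],[1,-0.005,-0.001,0.066,0],[1,-0.005,-0.001,0.066,0]])

```text
t: 8.4
position: [0.5469, -0.0542, 0.131]
ee_rot: [0.994, -0.105, -0.001, 0.0]
ft_force: [0.5, -0.1, -0.7]
grip_width: 0.151
```

Emit:
arm_command(deltas=[[1,0,0,0.005,0],[1,0,0,0.01,0],[1,0,0,0.015,0],[1,0,0,0.019,0],[1,0,0,0.022,0],[1,0,0,0.024,0],[1,0,0,0.024,0],[1,0,0,0.024,0]])

```text
t: 9.07
position: [0.5482, -0.0543, 0.1211]
ee_rot: [0.994, -0.105, 0.0, -0.0]
ft_force: [-0.3, -0.5, 2.2]
grip_width: 0.153
```

Emit:
arm_command(deltas=[[1,0,0,0.002,0],[1,0,0,0.004,0],[1,0,0,0.006,0],[1,0,0,0.008,0],[1,0,0,0.008,0],[1,0,0,0.008,0],[1,0,0,0.008,0],[1,0,0,0.008,0]])

```text
t: 9.73
position: [0.5488, -0.0544, 0.1192]
ee_rot: [0.994, -0.105, 0.001, -0.0]
ft_force: [-6.3, 1.0, 22.8]
grip_width: 0.15
```

Emit:
arm_command(deltas=[[1,0,0,-0.001,0],[1,0,0,-0.002,0],[1,0,0,-0.002,0],[1,0,0,-0.002,0],[1,0,0,-0.002,0],[1,0,0,-0.002,0],[1,0,0,-0.002,0],[1,0,0,-0.002,0]])

```text
t: 10.4
position: [0.5486, -0.0544, 0.1195]
ee_rot: [0.994, -0.105, 0.001, -0.0]
ft_force: [-3.6, 0.8, 16.9]
grip_width: 0.155
```

```bash
python3 - <<'E'
from h import *
s=st()
m,p,d=grab('side'); X=cloud(m,d); q=X[(X[...,2]>.14)&(X[...,2]<.21)&(abs(X[...,0]-.537)<.03)&(abs(X[...,1]-.23)<.03)]
print('knob',len(q),np.round(q.mean(0),3))
m,p,d=grab('wrist'); X=cloud(m,d); cv2.imwrite('pics/w6.png',cv2.resize(p[150:390,160:480,::-1],(800,600)))
q=X[(X[...,2]>.054)&(X[...,2]<.068)&(np.hypot(X[...,0]-.549,X[...,1]+.054)<.009)]
print('pin',len(q),np.round(q.mean(0),4)); st()
E
```

```text
t 10.4 p [ 0.5486 -0.0544  0.1195] yaw [ 0.978 -0.209  0.001] z [ 0.001  0.    -1.   ] F [-3.6  0.8 16.9] g 0.155
knob 172 [0.533 0.233 0.15 ]
pin 40 [ 0.5502 -0.0504  0.0568]
t 10.5 p [ 0.5486 -0.0543  0.1195] yaw [ 0.978 -0.209  0.001] z [ 0.001  0.    -1.   ] F [-4.1  0.7 16.9] g 0.154
```

View pics/w6.png

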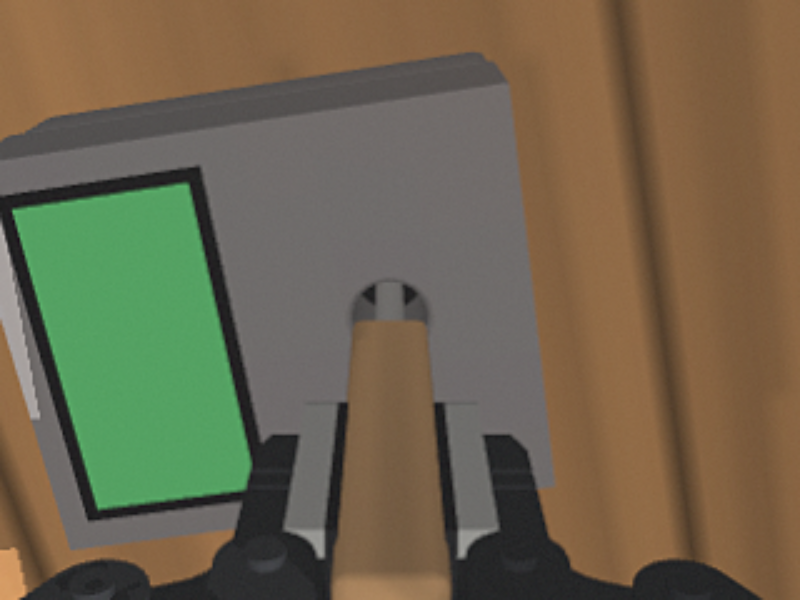

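The pin is inside the hole at (390,300), roughly centred. The push is a steady 17 N, well above the 4 N needed, so the button is against its stop. The knob is still at 0.150. Handing in.

```bash
python3 - <<'E'
from h import *
print(ticket.hand_in())
E
```

```text
the job is handed in; nothing more can be done
None
```

I lowered the gauge foot onto the low blank, took the small stylus from its stand, and put it through the console hole. I handed in at about 10.5 s (limit 53 s), with the stylus still gripped and holding the button down. The hand-in gives no verdict.

**Foot:** during the push it stopped with 13 N at the height the 22 mm blank should give. The knob measured 0.151 m afterwards and 0.150 m just before hand-in (0.152 m expected), so the foot stayed on the blank.

**Button:** the push held steady at 17 N, well above the 4 N that fully presses it. The tip works out at about 27.5 mm above the bench, against 28 mm at the hard stop. I inferred the button's travel from force and height, as I could not read it directly.

**Grip and position:** the opening read 0.154, about 13 mm on the 14 mm handle. The last picture shows the pin inside the hole and roughly centred. There was a sideways force of about 4 N, so the pin may be slightly off centre or touching the bore.

**Not re-measured:** I did not re-measure the blanks, bowl and brush at the end. Nothing in the moves or force readings suggests they were touched, apart from the foot resting on its blank.

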